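Set the crank and cam wheels to their timing posts

ROBOT

A 7-joint arm with a two-finger parallel gripper is mounted at the origin on the work surface. World frame = base frame: x ahead of the robot, y to its left, z up, the work surface at z = 0. Lengths are in m, angles in rad, forces in N, time in s.
With the tool pointing down it reaches from about 0.425 to 0.925 m from the base axis. Payload 6.8 kg.
Tool frame: the origin (TCP) lies between the finger pads; the fingertips stand r.tcp_to_tips ahead of it and the grasp point (between the pads) lies 3 mm ahead of it (r.tcp_to_tips is the distance from the TCP to the fingertips, in m); z points along the fingers, y is the line along which they close (so a half turn about z gives the same grasp; the last joint's range is limited). The gripper opens to 85 mm and grips with 20 to 120 N. Pads are 22 mm wide; open, the fingers measure 114 mm over their backs; the gripper's body (76 mm by 85 mm) begins 54 mm behind the grasp point. The pads swing forward as they close: fully open they stand 13 mm farther back than shut.
Start: joints at [1.151, 0.477, 0.022, 1.555, -0.011, 1.109, -0.083], TCP at [0.207, -0.642, 0.253] pointing down, gripper open.
Joint ranges: [-2.96, 2.96], [-0.34, 2.1], [-1.41, 1.46], [0.24, 2.44], [-1.37, 4.51], [0.17, 1.92], [-2.96, 2.96]. Speed limits (rad/s): [2.39, 2.39, 3.14, 3.14, 3.14, 3.14, 3.14].

INTERFACE

Orientations are given as a rotation vector (axis times angle).
In Python, from bench import r gives the robot as it stands. The module is installed in compiled form; this text tells all that it offers.
- The arm moves only by the tool step_arm, never from a script. Its argument "moves" is a list of rows, each an object of numbers: "rx", "ry", "rz": the turn, a rotation vector about the tool's x, y, z in degrees; "dx", "dy", "dz": the shift along the tool's x, y, z in mm; "gripper": the opening, from -1 (shut) to 1 (fully open). In form: [{"rx": .., "ry": .., "rz": .., "dx": .., "dy": .., "dz": .., "gripper": ..}, ...]. A call has 1 to 20 rows; each row shifts and turns the commanded pose from where the row before left it, along the tool's axes as they then stand; what a row does not reach is not made up. A row lasts 1/8 s, in which the tool goes at most 62.5 mm and 10.7 degrees, less where a joint would pass 70% of its speed; a pose out of reach is approached as far as the arm can. A call is refused whole if a number of a shift passes 62.5 or a number of a turn 10.7, either way. A call with a gripper value outside its range is refused whole. The fingers move at their own pace and stop on an object; "grip_force" is the grip in N (left out, the last holds). Time passes only in rows, so rows that do not move let the fingers close. It gives the time, the measured TCP pose, the force, the opening and the grip force at its end, in the units of the state.
- r.get_obs(): the state, without advancing time (a new reading comes with each control period).
- r.grab_frame(name): name is "scene" or "side" or "wrist"; returns the picture (384x512x3 uint8, blue, green, red); there is no depth.
- r.camera_info(name): a dict with "mtx" (3x3 intrinsics, pixels), "rvec" (rotation vector, rad) and "tvec" (3), from world to camera coordinates, as OpenCV has them. Camera axes: x right, y down, z forward; pixel columns grow to the right and rows downward; lengths in m; the calibration is good to about 2 mm. The wrist camera is an equidistant fisheye: a pixel r from the principal point sees the ray r / f radians off the axis. A picture is of the moment at which its call begins: read the wrist's pose just before it. camera_info takes no time and is no camera call; for the wrist camera it gives the pose at the moment of the call.
- r.hand_in(): hands the job in; it is judged then, once.
The state is a dict: "clock": time; "joints": joint angles; "qvel": joint speeds; "tau": joint torques, N m; "tcp_pos": TCP position; "orientation": TCP orientation; "contact_force": force on the tool from outside, world axes, zero at the start; "moment": the same for the moment, N m; "grip_width": finger opening in m; "gripper_force": force on a finger pad.
Only numpy, scipy, OpenCV 4.12 (cv2) and the standard library are available. Lean on these libraries where they do the work, as an engineer would, in place of code of your own. Each camera call takes 0.05 s, during which the arm holds its last target. There are 200 camera calls.

TASK

The engine lies on its side ready for its timing chain. With a fingertip, gently push the steel arms round so that on each of the two wheels the long pointed arm points straight at the upright timing post on the rim of its own dark disc, leave both wheels standing like that and back away. Nothing needs gripping, and the loose things lying round the engine must stay where they are.

Things in the scene. Friction and masses are not known exactly. Their poses are not given: they have to be found in the camera images.
- engine: aluminium single-cylinder engine lying on its side, fixed to the bench, about 245 mm (x) by 520 mm (y), flat top 66 mm above the bench; origin: centre of its underside; crank wheel at its -y end, cam wheel at its +y end, wheel axes 250 mm apart
- crank_end: fixed flat dark steel disc, radius 116 mm, 4 mm thick, on the crank end of the engine, at a different angle each run. Origin: on the wheel's vertical axis, at the disc's underside, 66 mm above the bench; z up, +x from the axis to the post. The timing post on it: upright steel block, 14 mm radially by 16 mm wide, 100 to 114 mm from the axis, top 118 mm above the bench. Carries the wheel
- crank_wheel (a joint): angle of the crank wheel about its vertical axis, counter-clockwise from above positive: 0 with the long arm pointing away from the post, +pi or -pi with it pointing at the post; starts between -2 and 2. Turns either way without stops and stays where it is left (stiff bearing, about 0.12 N m, hardly coasts)
- crank_tip (a point): pointed end of the crank wheel's long arm, 90 mm from the axis, at its top edge. The wheel: hub radius 17 mm; toothed disc radius 33 mm, its top 88 mm above the bench; three steel arms 120 degrees apart, each 14 mm wide, from 90 to 115 mm above the bench: one long and pointed, two short and square-ended reaching 55 mm
- crank_mark (a point): where crank_tip stands when the long arm points straight at the post: 90 mm from the axis, 10 mm in front of the crank post's inner face, 115 mm above the bench; fixed
- cam_end: fixed flat dark steel disc, radius 116 mm, 4 mm thick, on the cam end of the engine, at a different angle each run. Origin: on the wheel's vertical axis, at the disc's underside, 66 mm above the bench; z up, +x from the axis to the post. The timing post on it: upright steel block, 14 mm radially by 16 mm wide, 100 to 114 mm from the axis, top 118 mm above the bench. Carries the wheel
- cam_wheel (a joint): angle of the cam wheel about its vertical axis, counter-clockwise from above positive: 0 with the long arm pointing away from the post, +pi or -pi with it pointing at the post; starts between -2 and 2. Turns either way without stops and stays where it is left (stiff bearing, about 0.12 N m, hardly coasts)
- cam_tip (a point): pointed end of the cam wheel's long arm, 90 mm from the axis, at its top edge. The wheel: hub radius 17 mm; toothed disc radius 43 mm, its top 88 mm above the bench; three steel arms 120 degrees apart, each 14 mm wide, from 90 to 115 mm above the bench: one long and pointed, two short and square-ended reaching 55 mm
- cam_mark (a point): where cam_tip stands when the long arm points straight at the post: 90 mm from the axis, 10 mm in front of the cam post's inner face, 115 mm above the bench; fixed
- piston: loose spare aluminium piston standing upright, 60 mm diameter, 55 mm tall, beyond the engine; origin: centre of its underside; a bystander
- socket: loose steel wrench socket (tube) standing upright, 30 mm diameter, 45 mm tall, beyond the engine; origin: centre of its underside; a bystander
- driver: loose screwdriver with black handle lying beyond the engine, roughly along y; origin near the middle of its length, at its underside; a bystander
- jar: loose jar with white cap, 66 mm diameter, 75 mm tall, beside the crank end; origin: centre of its underside; a bystander

How it is judged:
At the end, for the whole second after the job is handed in: On both wheels the tip of the long arm stands within 8 mm (about 5 degrees of turn) of the mark point in front of its own timing post, and the wheels are at rest (horizontal distance between crank_tip and crank_mark below 0.008 m and velocity of joint crank_wheel between -0.1 and 0.1 rad/s and horizontal distance between cam_tip and cam_mark below 0.008 m and velocity of joint cam_wheel between -0.1 and 0.1 rad/s); the robot touches nothing.
It fails at once if the crank wheel, its disc or post is pushed or squeezed with more than 20 N (contact force between crank_end and the fingers above 20 N).
It fails at once if the cam wheel, its disc or post is pushed or squeezed with more than 20 N (contact force between cam_end and the fingers above 20 N).
It fails at once if the piston, socket, screwdriver or jar is moved more than 20 mm or lifted (distance of any of piston, socket, driver, jar from where it was at the start of the episode above 0.02 m).
It also fails if it takes over 64 s, if anything falls off the work surface, if the arm or the gripper's body presses on something with over 40 N, if the wrist force passes 120 N, or if a joint passes its speed limit or range.

## Working session

There is one attempt and no reset: what is moved stays moved. The work goes in short steps, Python scripts to look and compute and a tool call to move; the robot and the scene stay as the last step left them, time stands still between calls to the robot, and variables do not carry over. Pictures are saved under pics/ and viewed, at most 10 in all, crops included, and the job is handed in when it is done.

Besides the shell and the picture viewer there is one more tool, called after "Emit:" by a JSON object that holds its "op" and its "data", one argument or row to a line. step_arm: Moves the arm, as the interface text tells. Its arguments: {"type":"object","properties":{"moves":{"type":"array","items":{"type":"object","properties":{"rx":{"type":"number"},"ry":{"type":"number"},"rz":{"type":"number"},"dx":{"type":"number"},"dy":{"type":"number"},"dz":{"type":"number"},"gripper":{"type":"number"}}}},"grip_force":{"type":"number"}},"required":["moves"]}

```bash
mkdir -p pics; python3 - <<'E'
from bench import r
import cv2,numpy as np
o=r.get_obs();print(o['clock'],o['tcp_pos'],o['orientation'],r.tcp_to_tips)
for n in("scene","side","wrist"):
    c=r.camera_info(n);R=cv2.Rodrigues(np.array(c['rvec']))[0];print(n,np.round(c['mtx'],1).tolist(),(-R.T@np.array(c['tvec']).ravel()).round(3),R[2].round(2))
a=r.grab_frame("scene");b=r.grab_frame("side")
cv2.imwrite("pics/scene.png",a);cv2.imwrite("pics/side.png",b)
cv2.imwrite("pics/both.png",cv2.resize(np.hstack([a,b]),(800,300)))
cv2.imwrite("pics/scene_big.png",cv2.resize(a,(800,600),interpolation=cv2.INTER_CUBIC))
E
```

```text
0.0 [ 0.20687685 -0.64193285  0.2522995 ] [-3.10170437e+00 -4.87514028e-01  6.50721525e-04] 0.022
scene [[454.5, 0.0, 261.6], [0.0, 454.5, 193.4], [0.0, 0.0, 1.0]] [ 1.398 -0.609  0.888] [-0.61  0.46 -0.64]
side [[348.5, 0.0, 258.0], [0.0, 348.5, 193.4], [0.0, 0.0, 1.0]] [0.544 0.458 0.701] [ 0.09 -0.63 -0.77]
wrist [[297.3, 0.0, 252.2], [0.0, 297.3, 183.2], [0.0, 0.0, 1.0]] [ 0.275 -0.619  0.374] [-0.28 -0.09 -0.96]
```

View pics/scene_big.png

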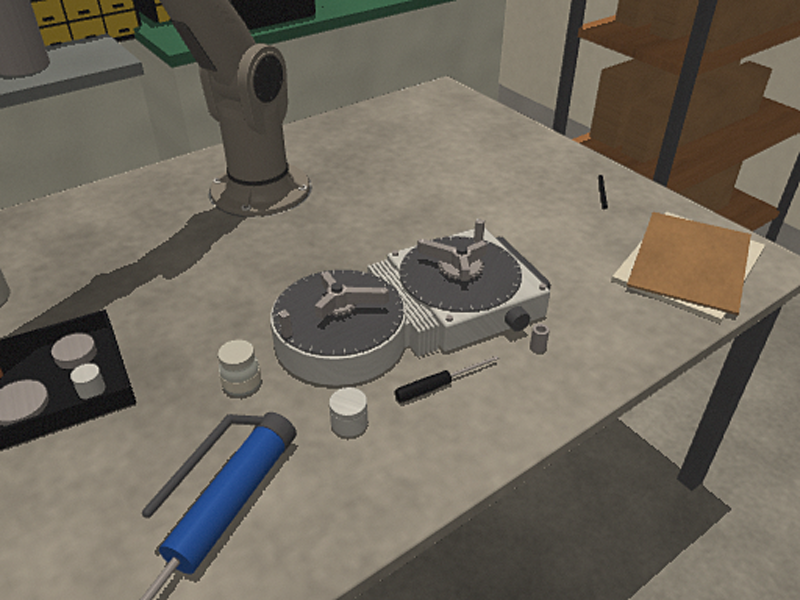

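View pics/side.png

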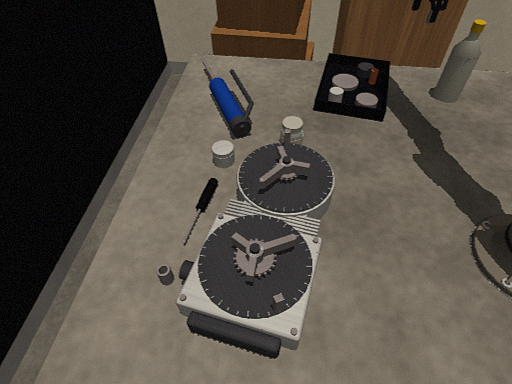

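Scene: crank disc at left (338,312), its post at about (283,314), cam disc (460,270), post (480,228). Side: crank disc (286,180), cam disc (255,265), cam post (279,299). Now I'll zoom in on side and fit the discs.

```bash
cat > h.py <<'E'
import cv2,numpy as np
from bench import r
def cam(n):
    c=r.camera_info(n);R=cv2.Rodrigues(np.array(c['rvec'],float))[0];t=np.array(c['tvec'],float).ravel();return np.array(c['mtx']),R,t
def ray(C,uv,fish=False):
    K,R,t=C;x=(uv[0]-K[0,2])/K[0,0];y=(uv[1]-K[1,2])/K[1,1]
    if fish:
        th=np.hypot(x,y);s=np.sin(th)/max(th,1e-9);d=np.array([x*s,y*s,np.cos(th)])
    else: d=np.array([x,y,1.])
    return -R.T@t,R.T@d
def onz(C,uv,z,fish=False):
    o,d=ray(C,uv,fish);return (o+d*(z-o[2])/d[2])[:2]
E
python3 - <<'E'
from h import *
im=cv2.imread('pics/side.png');C=cam('side')
cv2.imwrite('pics/side_crop.png',cv2.resize(im[125:325,175:345],None,fx=3,fy=3,interpolation=cv2.INTER_CUBIC)[:600])
g=im.max(2);m=cv2.morphologyEx(((g<75)*255).astype(np.uint8),cv2.MORPH_CLOSE,np.ones((7,7)))
m[:125]=0;m[:,:175]=0;m[:,345:]=0
for c in cv2.findContours(m,0,2)[0]:
    if cv2.contourArea(c)<1500: continue
    p=np.array([onz(C,q,0.07) for q in cv2.convexHull(c)[:,0]])
    print(cv2.contourArea(c),cv2.boundingRect(c),cv2.minEnclosingCircle((p*1000).astype(np.float32)))
E
```

```text
2302.5 (177, 298, 122, 61) ((616.9892578125, 243.15084838867188), 115.29485321044922)
16051.5 (175, 125, 158, 194) ((575.1473388671875, -41.24212646484375), 277.08746337890625)
```

View pics/side_crop.png

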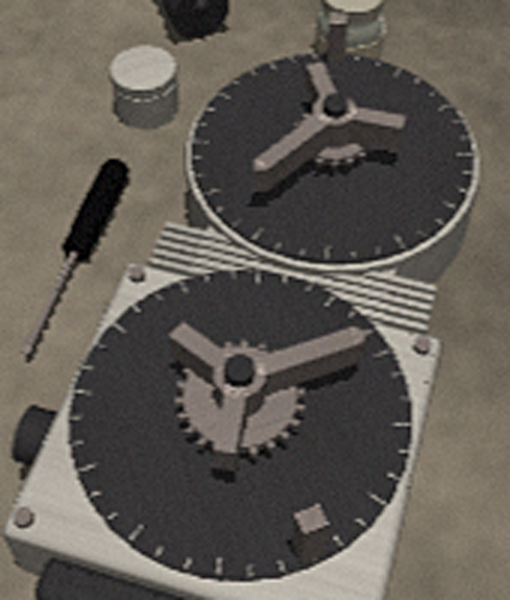

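The crop shows the crank long tip at (258,166) and its post top at (338,20). The cam long tip is at (364,333) and its post top at (312,516).

```bash
python3 - <<'E'
from h import *
C=cam('side');f=lambda p,z:onz(C,(175+(p[0]+.5)/3-.5,125+(p[1]+.5)/3-.5),z)
D=dict(crank=([(190,158),(478,158),(335,52),(340,263),(240,240),(440,235)],(258,166),(338,20),(335,105)),
 cam=([(70,408),(411,405),(250,268),(240,578),(120,525),(370,525)],(364,333),(312,516),(240,368)))
for n,(e,t,p,h) in D.items():
    P=np.array([f(q,.07) for q in e]);A=np.c_[2*P,np.ones(len(P))];s=np.linalg.lstsq(A,(P**2).sum(1),rcond=None)[0]
    c=s[:2];R=np.sqrt(s[2]+c@c)
    print(n,c.round(4),R.round(4),'hub',f(h,.122).round(4))
    for k,q,z in(('tip',t,.115),('post',p,.118)):
        v=f(q,z)-c;print(k,f(q,z).round(4),np.hypot(*v).round(4),np.degrees(np.arctan2(v[1],v[0])).round(1))
E
```

```text
crank [ 0.5544 -0.1289] 0.1182 hub [ 0.5553 -0.1277]
tip [ 0.6081 -0.0632] 0.0848 50.8
post [ 0.5603 -0.2339] 0.1051 -86.8
cam [0.5975 0.1144] 0.1154 hub [0.5979 0.116 ]
tip [0.5207 0.0756] 0.0861 -153.2
post [0.5437 0.2068] 0.107 120.2
```

Emit:
{"op": "step_arm", "data": {
  "moves": [
    {"rz": 9,"gripper": -1},
    {"rz": 9,"gripper": -1},
    {"dx": 22,"dy": -36,"gripper": -1},
    {"dx": 22,"dy": -36,"gripper": -1},
    {"dx": 22,"dy": -36,"gripper": -1},
    {"dx": 22,"dy": -36,"gripper": -1},
    {"dx": 22,"dy": -36,"gripper": -1},
    {"dx": 22,"dy": -36,"gripper": -1},
    {"dx": 22,"dy": -36,"gripper": -1},
    {"dx": 22,"dy": -36,"gripper": -1},
    {"dx": 22,"dy": -36,"gripper": -1},
    {"dx": 22,"dy": -36,"gripper": -1},
    {"dx": 22,"dy": -36,"gripper": -1},
    {"dx": 22,"dy": -36,"gripper": -1},
    {"dx": 22,"dy": -36,"gripper": -1},
    {"dx": 22,"dy": -36,"gripper": -1},
    {"dx": 22,"dy": -36,"gripper": -1},
    {"dx": 22,"dy": -36,"gripper": -1},
    {"gripper": -1},
    {"gripper": -1}
  ]
}}

```text
invalid input at $.moves[0]: expected keys rx, ry, rz, dx, dy, dz, gripper
```

All keys are needed.

Emit:
{"op": "step_arm", "data": {
  "moves": [
    {"rx": 0,"ry": 0,"rz": 9,"dx": 0,"dy": 0,"dz": 0,"gripper": -1},
    {"rx": 0,"ry": 0,"rz": 9,"dx": 0,"dy": 0,"dz": 0,"gripper": -1},
    {"rx": 0,"ry": 0,"rz": 0,"dx": 25,"dy": -41,"dz": 0,"gripper": -1},
    {"rx": 0,"ry": 0,"rz": 0,"dx": 25,"dy": -41,"dz": 0,"gripper": -1},
    {"rx": 0,"ry": 0,"rz": 0,"dx": 25,"dy": -41,"dz": 0,"gripper": -1},
    {"rx": 0,"ry": 0,"rz": 0,"dx": 25,"dy": -41,"dz": 0,"gripper": -1},
    {"rx": 0,"ry": 0,"rz": 0,"dx": 25,"dy": -41,"dz": 0,"gripper": -1},
    {"rx": 0,"ry": 0,"rz": 0,"dx": 25,"dy": -41,"dz": 0,"gripper": -1},
    {"rx": 0,"ry": 0,"rz": 0,"dx": 25,"dy": -41,"dz": 0,"gripper": -1},
    {"rx": 0,"ry": 0,"rz": 0,"dx": 25,"dy": -41,"dz": 0,"gripper": -1},
    {"rx": 0,"ry": 0,"rz": 0,"dx": 25,"dy": -41,"dz": 0,"gripper": -1},
    {"rx": 0,"ry": 0,"rz": 0,"dx": 25,"dy": -41,"dz": 0,"gripper": -1},
    {"rx": 0,"ry": 0,"rz": 0,"dx": 25,"dy": -41,"dz": 0,"gripper": -1},
    {"rx": 0,"ry": 0,"rz": 0,"dx": 25,"dy": -41,"dz": 0,"gripper": -1},
    {"rx": 0,"ry": 0,"rz": 0,"dx": 25,"dy": -41,"dz": 0,"gripper": -1},
    {"rx": 0,"ry": 0,"rz": 0,"dx": 25,"dy": -41,"dz": 0,"gripper": -1},
    {"rx": 0,"ry": 0,"rz": 0,"dx": 0,"dy": 0,"dz": 0,"gripper": -1}
  ]
}}

```text
clock: 2.22
tcp_pos: [0.5598, -0.0645, 0.253]
orientation: [-3.139, -0.007, -0.0]
contact_force: [-0.3, -0.4, 0.0]
grip_width: -0.0001
gripper_force: 0.0
```

Emit:
{"op": "step_arm", "data": {
  "moves": [
    {"rx": 0,"ry": 0,"rz": 0,"dx": 0,"dy": 0,"dz": 40,"gripper": -1},
    {"rx": 0,"ry": 0,"rz": 0,"dx": 0,"dy": 0,"dz": 30,"gripper": -1},
    {"rx": 0,"ry": 0,"rz": 0,"dx": 0,"dy": 0,"dz": 25,"gripper": -1},
    {"rx": 0,"ry": 0,"rz": 0,"dx": 0,"dy": 0,"dz": 20,"gripper": -1},
    {"rx": 0,"ry": 0,"rz": 0,"dx": 0,"dy": 0,"dz": 12,"gripper": -1},
    {"rx": 0,"ry": 0,"rz": 0,"dx": 0,"dy": 0,"dz": 8,"gripper": -1},
    {"rx": 0,"ry": 0,"rz": 0,"dx": 0,"dy": 0,"dz": 0,"gripper": -1}
  ]
}}

```text
clock: 3.1
tcp_pos: [0.5583, -0.0695, 0.1182]
orientation: [3.141, -0.004, -0.001]
contact_force: [0.3, -0.9, 0.4]
grip_width: -0.0004
gripper_force: 0.0
```

```bash
python3 - <<'E'
from h import *
print(r.get_obs()['tcp_pos'],r.get_obs()['contact_force'])
cv2.imwrite('pics/w1.png',r.grab_frame('wrist'))
c=np.array([.5548,-.1285]);p0=np.array([.5598,-.0645])
# path: finger angle 85 -> -58, r 65
q=p0
for a in np.linspace(85.5,-58,17)[1:]:
    n=c+.066*np.array([np.cos(np.radians(a)),np.sin(np.radians(a))]);d=(n-q)*1000;print(round(a),d[0].round(1),-d[1].round(1),n.round(4));q=n
E
```

```text
[ 0.55826335 -0.06953962  0.11816033] [ 0.30359366 -0.91654081  0.36002938]
77 10.4 -0.2 [ 0.5702 -0.0643]
68 9.8 3.2 [ 0.58   -0.0675]
59 9.2 4.7 [ 0.5892 -0.0722]
50 8.4 6.1 [ 0.5976 -0.0782]
41 7.3 7.3 [ 0.6049 -0.0855]
32 6.1 8.3 [ 0.611  -0.0938]
23 4.7 9.2 [ 0.6157 -0.103 ]
14 3.2 9.8 [ 0.6189 -0.1128]
5 1.7 10.2 [ 0.6206 -0.123 ]
-4 0.1 10.3 [ 0.6206 -0.1333]
-13 -1.6 10.2 [ 0.6191 -0.1435]
-22 -3.1 9.8 [ 0.6159 -0.1534]
-31 -4.6 9.2 [ 0.6113 -0.1626]
-40 -6.0 8.4 [ 0.6053 -0.171 ]
-49 -7.2 7.4 [ 0.5981 -0.1783]
-58 -8.3 6.1 [ 0.5898 -0.1845]
```

View pics/w1.png

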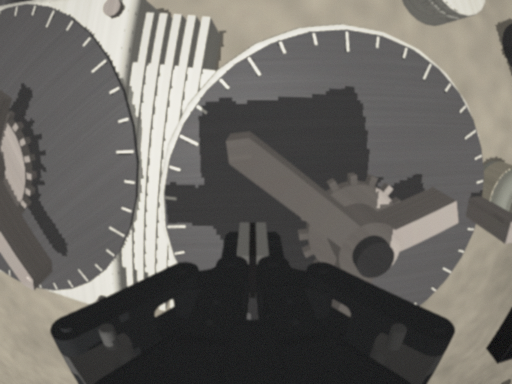

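The wrist view shows the fingertips at (255,225), just on the counter-clockwise side of the crank's long arm, whose tip is at (238,145). The gap is clear and the crank post is on the right at (490,220). Next I push round the arc.

Emit:
{"op": "step_arm", "data": {
  "moves": [
    {"rx": 0,"ry": 0,"rz": 0,"dx": 11,"dy": -5,"dz": 0,"gripper": -1},
    {"rx": 0,"ry": 0,"rz": 0,"dx": 10,"dy": 3,"dz": 0,"gripper": -1},
    {"rx": 0,"ry": 0,"rz": 0,"dx": 9,"dy": 5,"dz": 0,"gripper": -1},
    {"rx": 0,"ry": 0,"rz": 0,"dx": 8.5,"dy": 6,"dz": 0,"gripper": -1},
    {"rx": 0,"ry": 0,"rz": 0,"dx": 7.5,"dy": 7,"dz": 0,"gripper": -1},
    {"rx": 0,"ry": 0,"rz": 0,"dx": 6,"dy": 8.5,"dz": 0,"gripper": -1},
    {"rx": 0,"ry": 0,"rz": 0,"dx": 0,"dy": 0,"dz": 0,"gripper": -1}
  ]
}}

```text
clock: 4.03
tcp_pos: [0.6111, -0.0954, 0.1183]
orientation: [3.141, -0.006, 0.002]
contact_force: [-0.7, 0.1, 0.3]
grip_width: -0.0003
gripper_force: 0.0
```

Emit:
{"op": "step_arm", "data": {
  "moves": [
    {"rx": 0,"ry": 0,"rz": 0,"dx": 5,"dy": 8.5,"dz": 0,"gripper": -1},
    {"rx": 0,"ry": 0,"rz": 0,"dx": 3,"dy": 9.5,"dz": 0,"gripper": -1},
    {"rx": 0,"ry": 0,"rz": 0,"dx": 1.5,"dy": 10,"dz": 0,"gripper": -1},
    {"rx": 0,"ry": 0,"rz": 0,"dx": 0,"dy": 10,"dz": 0,"gripper": -1},
    {"rx": 0,"ry": 0,"rz": 0,"dx": -1.5,"dy": 10,"dz": 0,"gripper": -1},
    {"rx": 0,"ry": 0,"rz": 0,"dx": -3,"dy": 10,"dz": 0,"gripper": -1},
    {"rx": 0,"ry": 0,"rz": 0,"dx": -4.5,"dy": 9,"dz": 0,"gripper": -1},
    {"rx": 0,"ry": 0,"rz": 0,"dx": -6,"dy": 8.5,"dz": 0,"gripper": -1},
    {"rx": 0,"ry": 0,"rz": 0,"dx": -6,"dy": 6,"dz": 0,"gripper": -1},
    {"rx": 0,"ry": 0,"rz": 0,"dx": 0,"dy": 0,"dz": 0,"gripper": -1}
  ]
}}

```text
clock: 5.28
tcp_pos: [0.5979, -0.1767, 0.1184]
orientation: [3.141, -0.006, -0.001]
contact_force: [-0.2, -0.3, -1.0]
grip_width: 0.0001
gripper_force: 0.0
```

```bash
python3 - <<'E'
from h import *
C=cam('wrist');np.savez('w2.npz',K=C[0],R=C[1],t=C[2])
im=r.grab_frame('wrist');cv2.imwrite('pics/w2.png',im);cv2.imwrite('pics/w2b.png',cv2.resize(im,(800,600),interpolation=cv2.INTER_CUBIC))
E
```

```text
(no output)
```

View pics/w2b.png

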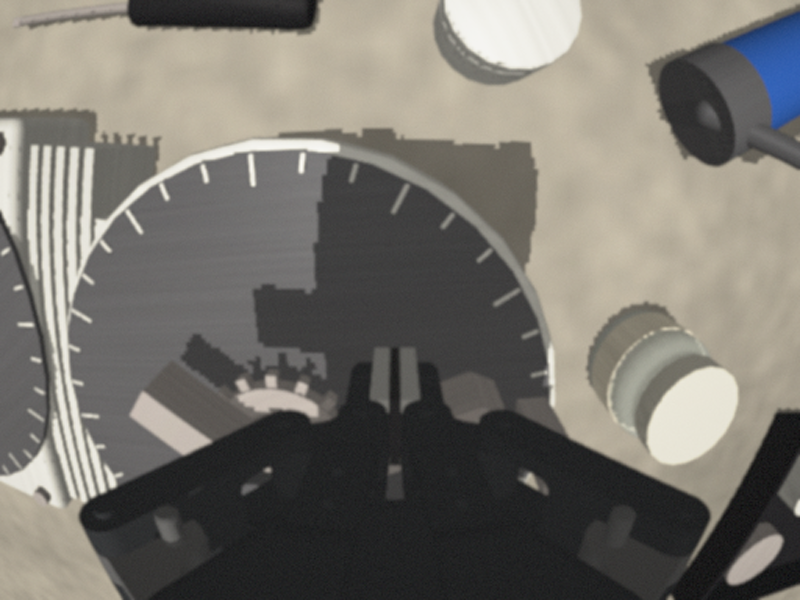

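The wrist view shows the crank tip at (480,390), close to its post at (530,410), partly hidden by the gripper. I'll push most of the remaining way, lift, move to the cam and measure from there.

Emit:
{"op": "step_arm", "data": {
  "moves": [
    {"rx": 0,"ry": 0,"rz": 0,"dx": -5,"dy": 6,"dz": 0,"gripper": -1},
    {"rx": 0,"ry": 0,"rz": 0,"dx": -5,"dy": 6,"dz": 0,"gripper": -1},
    {"rx": 0,"ry": 0,"rz": 0,"dx": -6,"dy": 4,"dz": 0,"gripper": -1},
    {"rx": 0,"ry": 0,"rz": 0,"dx": 0,"dy": 0,"dz": 0,"gripper": -1},
    {"rx": 0,"ry": 0,"rz": 0,"dx": 6,"dy": 0,"dz": 0,"gripper": -1},
    {"rx": 0,"ry": 0,"rz": 0,"dx": 4,"dy": 0,"dz": -20,"gripper": -1},
    {"rx": 0,"ry": 0,"rz": 0,"dx": 0,"dy": 0,"dz": -40,"gripper": -1},
    {"rx": 0,"ry": 0,"rz": 0,"dx": -5,"dy": -50,"dz": -35,"gripper": -1},
    {"rx": 0,"ry": 0,"rz": 0,"dx": -5,"dy": -50,"dz": -35,"gripper": -1},
    {"rx": 0,"ry": 0,"rz": 0,"dx": -5,"dy": -50,"dz": 0,"gripper": -1},
    {"rx": 0,"ry": 0,"rz": 0,"dx": -5,"dy": -50,"dz": 0,"gripper": -1},
    {"rx": 0,"ry": 0,"rz": 0,"dx": -5,"dy": -50,"dz": 0,"gripper": -1},
    {"rx": 0,"ry": 0,"rz": 0,"dx": 0,"dy": 0,"dz": 0,"gripper": -1},
    {"rx": 0,"ry": 0,"rz": 0,"dx": 0,"dy": 0,"dz": 0,"gripper": -1}
  ]
}}

```text
clock: 7.08
tcp_pos: [0.5685, 0.0582, 0.2483]
orientation: [3.141, -0.004, -0.0]
contact_force: [0.4, -0.2, 0.1]
grip_width: -0.0002
gripper_force: 0.0
```

```bash
python3 - <<'E'
from h import *
C=cam('wrist');np.savez('w3.npz',K=C[0],R=C[1],t=C[2])
w=r.grab_frame('wrist');cv2.imwrite('pics/w3.png',w);s=r.grab_frame('scene');cv2.imwrite('pics/s3.png',s)
cv2.imwrite('pics/m3.png',np.hstack([cv2.resize(w[:,:],(448,336)),cv2.resize(s[150:270,160:286],(352,336),interpolation=cv2.INTER_CUBIC)]))
E
```

```text
(no output)
```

View pics/m3.png

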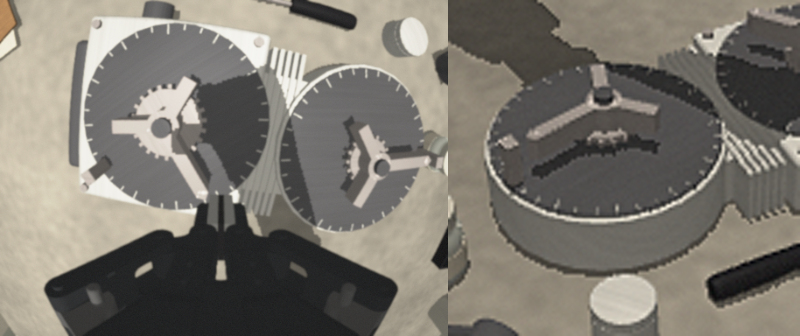

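Wrist (left half): the cam's long arm points down to (205,190) and its post is at (95,175). The crank's long arm points right to (425,160), beside its post at (435,155). I'll zoom in to measure both.

```bash
python3 - <<'E'
import cv2,numpy as np
w=cv2.imread('pics/w3.png')
a=cv2.resize(w[140:240,380:512],None,fx=4,fy=4,interpolation=cv2.INTER_CUBIC)  #528x400
b=cv2.resize(w[90:240,80:272],None,fx=4,fy=4,interpolation=cv2.INTER_CUBIC)
cv2.imwrite('pics/z3.png',a)
E
```

```text
(no output)
```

View pics/z3.png

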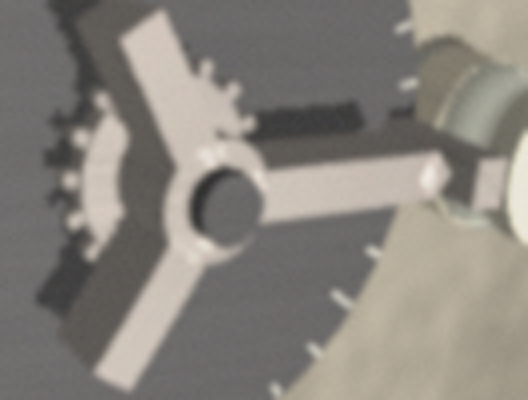

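```bash
python3 - <<'E'
from h import *
d=np.load('w3.npz');C=(d['K'],d['R'],d['t'])
f=lambda p,z:onz(C,(380+(p[0]+.5)/4-.5,140+(p[1]+.5)/4-.5),z,True)
tip=f((447,172),.115);s1=f((144,25),.115);s2=f((114,380),.115);post=f((489,183),.118)
from scipy.optimize import least_squares
def res(q):
    A=q[2]+np.radians([0,120,-120]);P=q[:2]+np.array([.09,.055,.055])[:,None]*np.c_[np.cos(A),np.sin(A)]
    return (P-np.array([tip,s1,s2])).ravel()
best=min((least_squares(res,[.555,-.129,np.radians(a)]) for a in(-80,-90)),key=lambda s:s.cost)
c=best.x[:2];print('c',c,'arm',np.degrees(best.x[2]),'res mm',best.fun.round(4)*1000)
v=post-c;print('post',post,np.hypot(*v),np.degrees(np.arctan2(v[1],v[0])),'tip',tip, 'ring',f((217,201),.115))
E
```

```text
c [ 0.55592541 -0.12931812] arm -84.99400539204264 res mm [-0.  -1.5  0.2  1.  -0.2  0.5]
post [ 0.56132426 -0.23534228] 0.106161528794209 -87.08496327078925 tip [ 0.56380473 -0.21748616] ring [ 0.55598746 -0.12920953]
```

The crank is at -85.0° with its post at -87.1°, about 3 mm off at the tip and inside tolerance. Now the cam.

Emit:
{"op": "step_arm", "data": {
  "moves": [
    {"rx": 0,"ry": 0,"rz": 0,"dx": 0,"dy": 0,"dz": 40,"gripper": -1},
    {"rx": 0,"ry": 0,"rz": 0,"dx": 0,"dy": 0,"dz": 30,"gripper": -1},
    {"rx": 0,"ry": 0,"rz": 0,"dx": 0,"dy": 0,"dz": 25,"gripper": -1},
    {"rx": 0,"ry": 0,"rz": 0,"dx": 0,"dy": 0,"dz": 18,"gripper": -1},
    {"rx": 0,"ry": 0,"rz": 0,"dx": 0,"dy": 0,"dz": 10,"gripper": -1},
    {"rx": 0,"ry": 0,"rz": 0,"dx": 0,"dy": 0,"dz": 7,"gripper": -1},
    {"rx": 0,"ry": 0,"rz": 0,"dx": 0,"dy": 0,"dz": 0,"gripper": -1}
  ]
}}

```text
clock: 8.05
tcp_pos: [0.5684, 0.0586, 0.1183]
orientation: [3.142, -0.004, 0.0]
contact_force: [0.4, 0.5, 1.3]
grip_width: -0.0002
gripper_force: 0.0
```

```bash
python3 - <<'E'
from h import *
q=r.get_obs()['tcp_pos'][:2];print(q)
c=np.array([.598,.1152])
# end: finger lateral 24 mm at 60 along arm angle 126 (6 deg short)
for a in np.r_[np.arange(-125,-196,-9),-205]:
    n=c+.066*np.array([np.cos(np.radians(a)),np.sin(np.radians(a))]);d=(n-q)*1000;print(a,d[0].round(1),-d[1].round(1),n.round(4));q=n
u=np.radians(126);print(c+.061*np.array([np.cos(u),np.sin(u)])+.024*np.array([-np.sin(u),np.cos(u)]))
E
```

```text
[0.56836675 0.05862678]
-125 -8.2 -2.5 [0.5601 0.0611]
-134 -8.0 -6.6 [0.5522 0.0677]
-143 -6.9 -7.8 [0.5453 0.0755]
-152 -5.6 -8.7 [0.5397 0.0842]
-161 -4.1 -9.5 [0.5356 0.0937]
-170 -2.6 -10.0 [0.533  0.1037]
-179 -1.0 -10.3 [0.532 0.114]
-188 0.6 -10.3 [0.5326 0.1244]
-205 5.5 -18.7 [0.5382 0.1431]
[0.54272869 0.15044319]
```

Emit:
{"op": "step_arm", "data": {
  "moves": [
    {"rx": 0,"ry": 0,"rz": 0,"dx": -8,"dy": -2.5,"dz": 0,"gripper": -1},
    {"rx": 0,"ry": 0,"rz": 0,"dx": -8,"dy": -6.5,"dz": 0,"gripper": -1},
    {"rx": 0,"ry": 0,"rz": 0,"dx": -7,"dy": -8,"dz": 0,"gripper": -1},
    {"rx": 0,"ry": 0,"rz": 0,"dx": -5.5,"dy": -8.5,"dz": 0,"gripper": -1},
    {"rx": 0,"ry": 0,"rz": 0,"dx": -4,"dy": -9.5,"dz": 0,"gripper": -1},
    {"rx": 0,"ry": 0,"rz": 0,"dx": -2.5,"dy": -10,"dz": 0,"gripper": -1},
    {"rx": 0,"ry": 0,"rz": 0,"dx": -1,"dy": -10,"dz": 0,"gripper": -1},
    {"rx": 0,"ry": 0,"rz": 0,"dx": 0.5,"dy": -10,"dz": 0,"gripper": -1},
    {"rx": 0,"ry": 0,"rz": 0,"dx": 2.5,"dy": -9.5,"dz": 0,"gripper": -1},
    {"rx": 0,"ry": 0,"rz": 0,"dx": 3,"dy": -9,"dz": 0,"gripper": -1},
    {"rx": 0,"ry": 0,"rz": 0,"dx": 0,"dy": 0,"dz": 0,"gripper": -1}
  ]
}}

```text
clock: 9.43
tcp_pos: [0.5386, 0.1437, 0.1183]
orientation: [-3.141, 0.001, -0.0]
contact_force: [-0.0, -1.1, -0.1]
grip_width: -0.0001
gripper_force: 0.0
```

Emit:
{"op": "step_arm", "data": {
  "moves": [
    {"rx": 0,"ry": 0,"rz": 0,"dx": 4,"dy": -6.5,"dz": 0,"gripper": -1},
    {"rx": 0,"ry": 0,"rz": 0,"dx": 0,"dy": 0,"dz": 0,"gripper": -1},
    {"rx": 0,"ry": 0,"rz": 0,"dx": -5,"dy": 6,"dz": 0,"gripper": -1},
    {"rx": 0,"ry": 0,"rz": 0,"dx": 0,"dy": 0,"dz": -20,"gripper": -1},
    {"rx": 0,"ry": 0,"rz": 0,"dx": 0,"dy": 0,"dz": -40,"gripper": -1},
    {"rx": 0,"ry": 0,"rz": 0,"dx": 0,"dy": 20,"dz": -40,"gripper": -1},
    {"rx": 0,"ry": 0,"rz": 0,"dx": 0,"dy": 40,"dz": -40,"gripper": -1},
    {"rx": 0,"ry": 0,"rz": 0,"dx": 0,"dy": 40,"dz": 0,"gripper": -1},
    {"rx": 0,"ry": 0,"rz": 0,"dx": -10,"dy": 20,"dz": 0,"gripper": -1},
    {"rx": 0,"ry": 0,"rz": 0,"dx": 0,"dy": 0,"dz": 0,"gripper": -1},
    {"rx": 0,"ry": 0,"rz": 0,"dx": 0,"dy": 0,"dz": 0,"gripper": -1}
  ]
}}

```text
clock: 10.8
tcp_pos: [0.5272, 0.0238, 0.2584]
orientation: [-3.141, 0.002, -0.001]
contact_force: [0.0, 0.9, -0.1]
grip_width: -0.0002
gripper_force: 0.0
```

```bash
python3 - <<'E'
from h import *
C=cam('wrist');np.savez('w4.npz',K=C[0],R=C[1],t=C[2])
w=r.grab_frame('wrist');cv2.imwrite('pics/w4.png',w)
cv2.imwrite('pics/w4b.png',cv2.resize(w[:,60:],(800,600*452*0+int(384*800/452)),interpolation=cv2.INTER_CUBIC)[:600])
E
```

```text
(no output)
```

View pics/w4b.png

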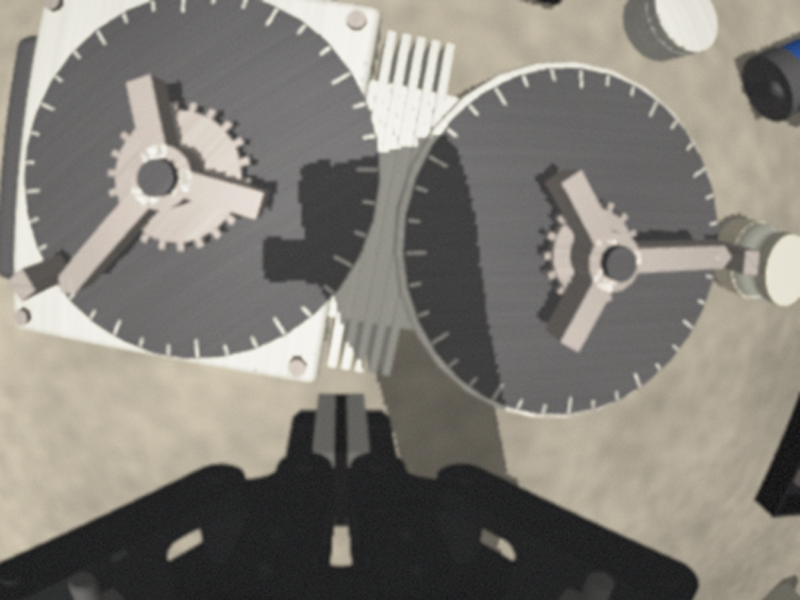

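Wrist view: cam hub (157,177), long arm to (67,285), post at (25,283). Crank long arm to (729,257), post (750,262). I'll zoom in on the cam.

```bash
python3 - <<'E'
import cv2
w=cv2.imread('pics/w4.png')
cv2.imwrite('pics/z4.png',cv2.resize(w[35:180,55:220],None,fx=4,fy=4,interpolation=cv2.INTER_CUBIC))
E
```

```text
(no output)
```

View pics/z4.png

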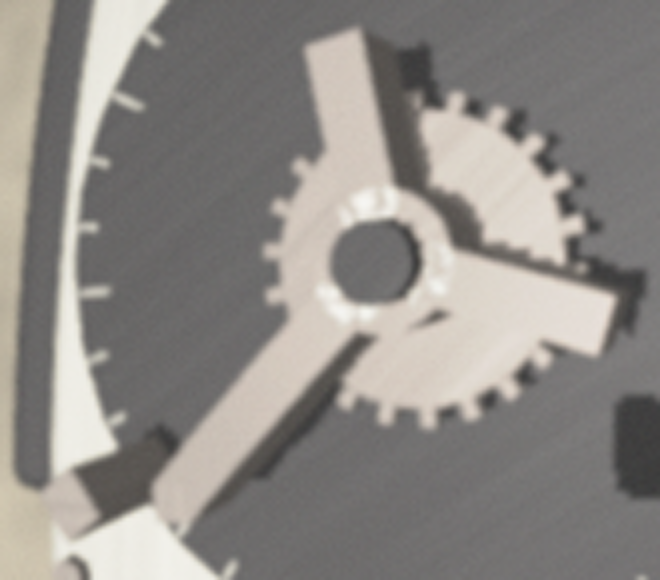

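Zoomed cam: short arm ends at (334,37) and (607,325), long tip at about (163,515), post top at (72,508).

```bash
python3 - <<'E'
from h import *
from scipy.optimize import least_squares
d=np.load('w4.npz');C=(d['K'],d['R'],d['t'])
f4=lambda p,z:onz(C,(55+(p[0]+.5)/4-.5,35+(p[1]+.5)/4-.5),z,True)
fb=lambda p,z:onz(C,(60+p[0]/1.7699,p[1]/1.7699),z,True)
for n,f,P,po in(('cam',f4,[(163,515),(607,325),(334,37)],(72,508)),('crank',fb,[(729,257),(573,176),(568,345)],(751,262))):
    M=np.array([f(p,.115) for p in P]);post=f(po,.118)
    def res(q):
        A=q[2]+np.radians([0,120,-120]);return (q[:2]+np.array([.09,.055,.055])[:,None]*np.c_[np.cos(A),np.sin(A)]-M).ravel()
    s=min((least_squares(res,[*M.mean(0),a]) for a in(-1.5,2.2)),key=lambda s:s.cost)
    c=s.x[:2];v=post-c;print(n,c.round(4),'arm',np.degrees(s.x[2]).round(1),'post',np.degrees(np.arctan2(v[1],v[0])).round(1),np.hypot(*v).round(4),(s.fun*1e3).round(1))
    w=M[1]-M[2];print('shorts only',(np.degrees(np.arctan2(w[1],w[0]))-90)%360)
E
```

```text
cam [0.5993 0.1169] arm 132.1 post 121.3 0.108 [-1.   1.2  0.5 -0.7  0.5 -0.5]
shorts only 132.02336245188698
crank [ 0.5561 -0.129 ] arm 274.2 post -87.2 0.1073 [-0.2 -1.1  0.4  1.  -0.2  0.1]
shorts only 273.6823117401492
```

Crank is 1.4° off, which is fine. The cam needs about 11° more, so I give it a second push to TCP ≈ (0.5495, 0.1597).

Emit:
{"op": "step_arm", "data": {
  "moves": [
    {"rx": 0,"ry": 0,"rz": 0,"dx": 3,"dy": -40,"dz": 0,"gripper": -1},
    {"rx": 0,"ry": 0,"rz": 0,"dx": 3,"dy": -40,"dz": 0,"gripper": -1},
    {"rx": 0,"ry": 0,"rz": 0,"dx": 3,"dy": -40,"dz": 0,"gripper": -1},
    {"rx": 0,"ry": 0,"rz": 0,"dx": 0,"dy": 0,"dz": 40,"gripper": -1},
    {"rx": 0,"ry": 0,"rz": 0,"dx": 0,"dy": 0,"dz": 35,"gripper": -1},
    {"rx": 0,"ry": 0,"rz": 0,"dx": 0,"dy": 0,"dz": 30,"gripper": -1},
    {"rx": 0,"ry": 0,"rz": 0,"dx": 0,"dy": 0,"dz": 20,"gripper": -1},
    {"rx": 0,"ry": 0,"rz": 0,"dx": 0,"dy": 0,"dz": 15,"gripper": -1},
    {"rx": 0,"ry": 0,"rz": 0,"dx": 0,"dy": 0,"dz": 0,"gripper": -1},
    {"rx": 0,"ry": 0,"rz": 0,"dx": 0,"dy": 0,"dz": 0,"gripper": -1}
  ]
}}

```text
clock: 12.1
tcp_pos: [0.537, 0.1433, 0.119]
orientation: [-3.141, 0.003, -0.002]
contact_force: [-0.5, 0.2, 0.5]
grip_width: -0.0003
gripper_force: 0.0
```

Remaining: dx +12.5, world y +16.4.

Emit:
{"op": "step_arm", "data": {
  "moves": [
    {"rx": 0,"ry": 0,"rz": 0,"dx": 5,"dy": -6.5,"dz": 0,"gripper": -1},
    {"rx": 0,"ry": 0,"rz": 0,"dx": 4,"dy": -5,"dz": 0,"gripper": -1},
    {"rx": 0,"ry": 0,"rz": 0,"dx": 3.5,"dy": -5,"dz": 0,"gripper": -1},
    {"rx": 0,"ry": 0,"rz": 0,"dx": 0,"dy": 0,"dz": 0,"gripper": -1},
    {"rx": 0,"ry": 0,"rz": 0,"dx": 0,"dy": 0,"dz": 0,"gripper": -1}
  ]
}}

```text
clock: 12.72
tcp_pos: [0.5491, 0.1596, 0.1183]
orientation: [-3.141, 0.003, -0.0]
contact_force: [-0.0, -0.3, 0.2]
grip_width: -0.0001
gripper_force: 0.0
```

Emit:
{"op": "step_arm", "data": {
  "moves": [
    {"rx": 0,"ry": 0,"rz": 0,"dx": -6,"dy": 6,"dz": 0,"gripper": -1},
    {"rx": 0,"ry": 0,"rz": 0,"dx": 0,"dy": 0,"dz": -20,"gripper": -1},
    {"rx": 0,"ry": 0,"rz": 0,"dx": 0,"dy": 0,"dz": -40,"gripper": -1},
    {"rx": 0,"ry": 0,"rz": 0,"dx": 0,"dy": 20,"dz": -40,"gripper": -1},
    {"rx": 0,"ry": 0,"rz": 0,"dx": 0,"dy": 40,"dz": -40,"gripper": -1},
    {"rx": 0,"ry": 0,"rz": 0,"dx": -8,"dy": 40,"dz": 0,"gripper": -1},
    {"rx": 0,"ry": 0,"rz": 0,"dx": -8,"dy": 30,"dz": 0,"gripper": -1},
    {"rx": 0,"ry": 0,"rz": 0,"dx": 0,"dy": 0,"dz": 0,"gripper": -1},
    {"rx": 0,"ry": 0,"rz": 0,"dx": 0,"dy": 0,"dz": 0,"gripper": -1}
  ]
}}

```text
clock: 13.85
tcp_pos: [0.5265, 0.0237, 0.2584]
orientation: [-3.141, 0.003, -0.0]
contact_force: [-1.0, -0.4, -0.4]
grip_width: 0.0006
gripper_force: 0.0
```

```bash
python3 - <<'E'
from h import *
C=cam('wrist');np.savez('w5.npz',K=C[0],R=C[1],t=C[2])
w=r.grab_frame('wrist');cv2.imwrite('pics/w5.png',w)
cv2.imwrite('pics/z5.png',cv2.resize(w[35:180,55:220],None,fx=4,fy=4,interpolation=cv2.INTER_CUBIC))
E
```

```text
(no output)
```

View pics/z5.png

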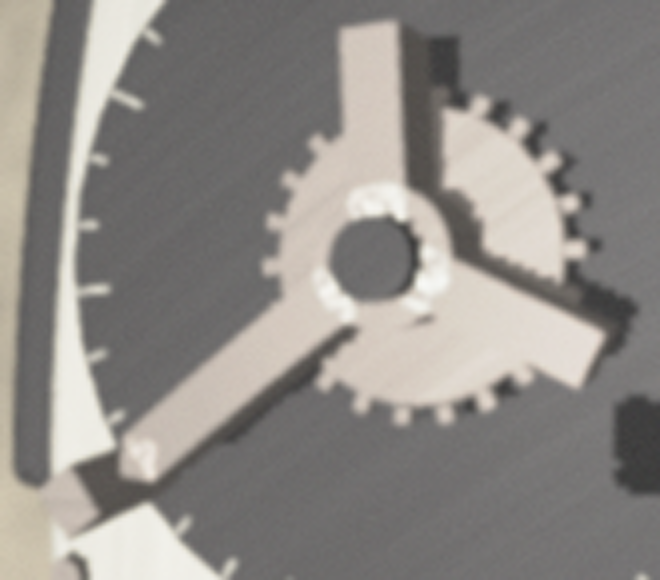

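The cam arm tip at about (123,473) now faces the post at (72,506). The short arm ends are at (369,26) and (595,360).

```bash
python3 - <<'E'
from h import *
from scipy.optimize import least_squares
d=np.load('w5.npz');C=(d['K'],d['R'],d['t'])
f=lambda p,z:onz(C,(55+(p[0]+.5)/4-.5,35+(p[1]+.5)/4-.5),z,True)
M=np.array([f(p,.115) for p in [(123,473),(595,360),(369,26)]]);post=f((72,506),.118)
def res(q):
    A=q[2]+np.radians([0,120,-120]);return (q[:2]+np.array([.09,.055,.055])[:,None]*np.c_[np.cos(A),np.sin(A)]-M).ravel()
s=least_squares(res,[*M.mean(0),2.2]);c=s.x[:2];v=post-c
print(c,np.degrees(s.x[2]),np.degrees(np.arctan2(v[1],v[0])),(s.fun*1e3).round(1))
E
```

```text
[0.59865779 0.11725205] 122.54865678118114 121.24467203741146 [-0.3 -0.1  0.1  0.4  0.2 -0.3]
```

Both wheels are within about 1.5° (roughly 2 mm at the tip) and the arm is well clear, so I'm handing in.

```bash
python3 -c "
from bench import r
print(r.hand_in())"
```

```text
the job is handed in; nothing more can be done
None
```

I handed the job in with both long arms pointing at their timing posts: by the wrist camera, the crank is about 1.4° off and the cam about 1.3° off (roughly 2 mm at each tip, against the 8 mm limit), and the arm is raised clear; the hand-in gave no verdict.

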